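# Kit the power-supply parts into their foam blocks

### The arm

A 7-joint arm with a two-finger parallel gripper is mounted at the origin on the work surface. World frame = base frame: x ahead of the robot, y to its left, z up, the work surface at z = 0. Lengths are in m, angles in rad, forces in N, time in s.
With the tool pointing down it reaches from about 0.4 to 0.85 m from the base axis. Payload 10.4 kg.
Tool frame: the origin (TCP) lies on the centre line of the jaws, within the pads' length; the fingertips stand 19 mm ahead of it and the grasp point (between the pads) is the TCP; z points along the fingers, y is the line along which they close (so a half turn about z gives the same grasp; the last joint's range is limited). The gripper opens to 87 mm and grips with 3 to 60 N. Pads are 19 mm wide; open, the fingers measure 117 mm over their backs; the gripper's body (75 mm by 190 mm) begins 51 mm behind the grasp point.
Start: joints at [-1.132, 0.332, -0.065, 1.46, 0.022, 1.35, -0.088], TCP at [0.278, 0.56, 0.209] pointing down, gripper open.
Joint ranges: [-2.6, 2.6], [-0.5, 2.12], [-1.47, 1.34], [0.16, 2.42], [-1.27, 4.41], [0.06, 2.06], [-2.6, 2.6]. Speed limits (rad/s): [2.22, 2.22, 2.79, 2.79, 3.14, 3.14, 3.14].

### API

Orientations are given as a rotation vector (axis times angle).
In Python, from plant import get_obs, snapshot, hand_in, masks_of, tip_of gives the robot as it stands. The module is installed in compiled form; this text tells all that it offers.
- The arm moves only by the tool jog_arm, never from a script. Its argument "motion" is a list of rows, each a list of 3 entries, a list of its own where there are three numbers: the shift along the world's x, y, z in mm, then the turn, a rotation vector about the world's x, y, z in degrees, then the opening, from 0 (shut) to 1 (fully open). A call has exactly 10 rows; each row is the pose to reach, as a shift and turn from the pose commanded when the call began; what a row does not reach only later rows make up. A row lasts 1/8 s, in which the tool goes at most 62.5 mm and 10.7 degrees, less where a joint would pass 70% of its speed; a pose out of reach is approached as far as the arm can. A call with a gripper value outside its range is refused whole. The fingers move at their own pace and stop on an object; "force" is the grip in N (left out, the last holds). Time passes only in rows, so rows that repeat a pose let the fingers close, or fill a call up. It gives the time, the measured TCP pose, the force, the opening and the grip force at its end, in the units of the state.
- get_obs(): the state, without advancing time (a new reading comes with each control period).
- snapshot(name): name is "scene" or "top"; returns a dict with "image" (420x560x3 uint8, red, green, blue), "z_map" (420x560 float32, m along the optical axis (not along the pixel's ray), 0 where there is no reading), "mtx" (3x3 intrinsics, pixels), "D" ([k1, k2, p1, p2, k3] as OpenCV has them; the pictures are not rectified), "R" (3x3) and "t" (3): a world point X has camera coordinates R X + t. Camera axes: x right, y down, z forward; pixel columns grow to the right and rows downward; lengths in m; the calibration is good to about 2 mm. A picture is of the moment at which its call begins.
- hand_in(): hands the job in; it is judged then, once.
Trained networks look in the newest picture that a camera, given by its name, has taken for a name from the list of things; names that differ only in an ending like _2 or _b are one class to them, and where a whole thing is asked for, a point or a joint stands for the part that bears it (a point fixed in the world has none). Each returns a list of dicts, best first, with "score" (0 to 1); they miss things now and then, are a little off and sometimes report something else, mostly with a low value. They report only what shows in the picture. A call takes as long as a camera call.
- masks_of(camera, name): "mask" (420x560 bool, what is visible of it) and "at" ([column, row] in pixels, amid what is visible of it).
- tip_of(camera, name): "at" ([column, row] in pixels: a listed point, or the origin of a listed thing).
The state is a dict: "time": time; "joint_pos": joint angles; "joint_velocities": joint speeds; "joint_efforts": joint torques, N m; "ee_pos": TCP position; "orientation": TCP orientation; "force": force on the tool from outside, world axes, zero at the start; "wrist_torque": the same for the moment, N m; "gripper_width": opening from 0.0 (shut) to 1.0 (fully open); "gripper_force": force on a finger pad.
Only numpy, scipy, OpenCV 4.12 (cv2) and the standard library are available. Lean on these libraries where they do the work, as an engineer would, in place of code of your own. Each camera call takes 0.05 s, during which the arm holds its last target. There are 200 camera calls.

### The job

Finish kitting the next power supply: pick up the capacitor, the choke, the transformer and the heat sink and set each one upright in the foam block whose cut-out matches it, sitting flat on the yellow floor of the cut-out. Lower each part into place rather than dropping it, and leave alone the relay that is already kitted and the solder reel standing among the parts.

Things in the scene. Friction and masses are not known exactly. Their poses are not given: they have to be found in the camera images.
- capacitor: blue upright screw-terminal capacitor, round, 36 mm in diameter and 55 mm high with its two brass terminals (the blue can itself is 48 mm high, the black top disc 33 mm in diameter); loose, about 85 g; origin at the centre of its underside, z up
- choke: toroidal choke lying flat: copper turns on a pale ring with an open hole in the middle, on a black base disc; 52 mm in diameter, 38 mm high, sides straight; loose, about 200 g; origin at the centre of its underside, z up
- transformer: small mains transformer: dark grey iron core 48 x 18 mm (x, y) and 42 mm high, with a yellow coil through it, 29 x 34 mm, from 9 to 35 mm height; a steel foot strip 64 x 18 mm, 2 mm thick, sticks out 8 mm at each end of the core; the core's flat end faces at x = +-24 mm are good to grip; loose, about 260 g; origin at the centre of its underside, x along the foot strip, z up
- heatsink: bare aluminium heat sink with five upright fins, 80 x 28 mm (x along the fins, y across), 40 mm high; the outer fins' flat faces at y = +-14 mm are good to grip; loose, about 130 g; origin at the centre of its underside, z up
- kit_capacitor: fixed foam kit block, 112 x 92 x 12 mm (x, y, z), black on top with a bright yellow layer beneath that shows in its cut-out; origin at the centre of its underside, z up; the cut-out is centred on the block, its floor 7 mm and the black rim 12 mm above the origin (5 mm deep). Round cut-out 54 mm in diameter with two small black dots printed on its yellow floor: for the capacitor
- kit_choke: fixed foam kit block, 112 x 92 x 12 mm (x, y, z), black on top with a bright yellow layer beneath that shows in its cut-out; origin at the centre of its underside, z up; the cut-out is centred on the block, its floor 7 mm and the black rim 12 mm above the origin (5 mm deep). Round cut-out 70 mm in diameter with one 22 mm black spot printed in the middle of its yellow floor: for the choke
- kit_transformer: fixed foam kit block, 112 x 92 x 12 mm (x, y, z), black on top with a bright yellow layer beneath that shows in its cut-out; origin at the centre of its underside, z up; the cut-out is centred on the block, its floor 7 mm and the black rim 12 mm above the origin (5 mm deep). Oblong cut-out 82 x 52 mm (x, y) with a black square frame printed on its yellow floor: for the transformer, foot strip along x, either way round
- kit_heatsink: fixed foam kit block, 112 x 92 x 12 mm (x, y, z), black on top with a bright yellow layer beneath that shows in its cut-out; origin at the centre of its underside, z up; the cut-out is centred on the block, its floor 7 mm and the black rim 12 mm above the origin (5 mm deep). Long cut-out 98 x 46 mm (x, y) with four black lines printed along its yellow floor: for the heat sink, fins along x, either way round
- relay: bystander: off-white solid-state relay 58 x 45 x 28 mm with four brass screws, already standing in a fifth foam block of the same kind; origin at the centre of its underside
- solder_reel: bystander: solder reel standing on end among the parts, dark red flanges 60 mm in diameter, silver wire, 48 mm high, 550 g; origin at the centre of its underside

How it is judged:
By the outcome, as a careful person would: the job done as asked, in the order asked, and still so for the second after the job is handed in, with the robot touching nothing.
It also fails if it takes over 99 s, if anything falls off the work surface, if the arm or the gripper's body presses on something with over 40 N, if the wrist force passes 120 N, or if a joint passes its speed limit or range.

## Working session

There is one attempt and no reset: what is moved stays moved. The work goes in short steps, Python scripts to look and compute and a tool call to move; the robot and the scene stay as the last step left them, time stands still between calls to the robot, and variables do not carry over. Pictures are saved under pics/ and viewed, at most 14 in all, crops included, and the job is handed in when it is done.

Besides the shell and the picture viewer there is one more tool, called after "Request:" as name([rows], argument=value, ...), one row to a line, values as JSON. jog_arm: Moves the arm, as the interface text tells. Its arguments: {"type":"object","properties":{"motion":{"type":"array"},"force":{"type":"number"}},"required":["motion"]}

```bash
mkdir -p pics; python3 - <<'E'
from plant import *
import cv2
for n in("scene","top"):
    s=snapshot(n); cv2.imwrite(f"pics/{n}0.png",s["image"][:,:,::-1]); print(n,s["mtx"],s["D"],s["R"],s["t"])
o=get_obs(); print(o)
E
```

```text
scene [[437.90053707   0.         282.81342464]
 [  0.         437.90053707 212.38812875]
 [  0.           0.           1.        ]] [-0.02352126  0.          0.          0.          0.        ] [[ 0.40371424  0.91477068  0.01447096]
 [ 0.73202102 -0.31349306 -0.60486968]
 [-0.54878051  0.25478756 -0.79619298]] [-0.2022651  -0.35080998  1.3506711 ]
top [[439.15606071   0.         278.19018936]
 [  0.         439.15606071 203.56059203]
 [  0.           0.           1.        ]] [-0.11656709  0.          0.          0.          0.        ] [[-0.0162981  -0.99963797  0.02140817]
 [-0.98588242  0.01249797 -0.166972  ]
 [ 0.16664399 -0.02382727 -0.98572919]] [-0.00702389  0.53948852  1.14775543]
{'time': 0.1, 'joint_pos': array([-1.1315812 ,  0.33281814, -0.06470971,  1.46087322,  0.021575  ,
        1.34991248, -0.08849879]), 'joint_velocities': array([ 0.00065703, -0.00390314, -0.00067463, -0.00152518, -0.00065247,
        0.00046538, -0.00084595]), 'joint_efforts': array([ 1.64486632e-03, -6.24544501e+01,  2.48768250e-02, -3.90712953e+01,
       -6.14753016e-02,  3.66175559e-02,  1.41936453e-04]), 'ee_pos': array([0.27830675, 0.55919411, 0.20862004]), 'orientation': array([-7.18889200e-01, -3.05795806e+00,  2.02489358e-03]), 'force': array([0.24180201, 1.021654  , 0.4694553 ]), 'wrist_torque': array([ 0.00787933, -0.00265072, -0.05144061]), 'gripper_force': 0.0, 'gripper_width': 1.0021126741266715}
```

View pics/scene0.png

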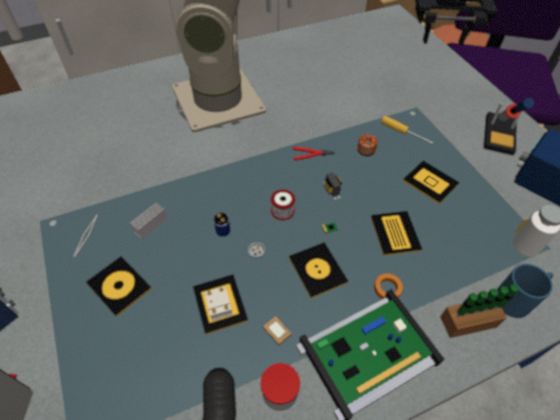

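View pics/top0.png

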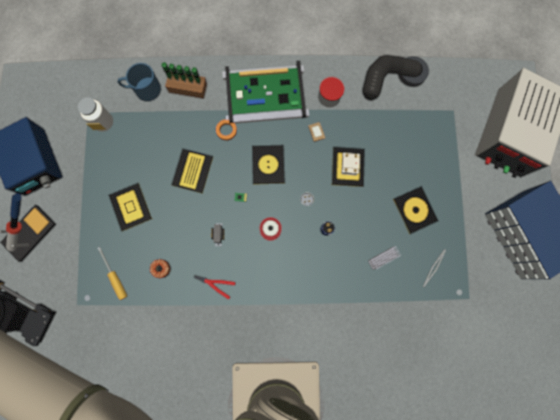

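The scene view shows the whole table, and the top view gives clear positions. Parts in the top view:
- capacitor (327,228)
- choke (160,268)
- transformer (217,233)
- heat sink (385,258)
- reel (270,229)

Kit blocks in the top view:
- transformer (130,206)
- heat sink (192,170)
- capacitor (268,164)
- choke (415,210)
- relay, already kitted (348,166)

```bash
cat > h.py <<'E'
from plant import *
import cv2, numpy as np
np.set_printoptions(precision=4,suppress=True)
def rays(s,px,z):
    "world points of pixels at world height z"
    u=cv2.undistortPoints(np.asarray(px,float).reshape(-1,1,2),s["mtx"],s["D"]).reshape(-1,2)
    d=np.c_[u,np.ones(len(u))]@s["R"]; c=-s["R"].T@s["t"]
    return c+d*((z-c[2])/d[:,2])[:,None]
def cloud(s,m):
    r,c=np.nonzero(m&(s["z_map"]>0)); Z=s["z_map"][r,c]
    u=cv2.undistortPoints(np.c_[c,r].astype(float).reshape(-1,1,2),s["mtx"],s["D"]).reshape(-1,2)
    return (np.c_[u,np.ones(len(u))]*Z[:,None]-s["t"])@s["R"]
def rect(p):
    (c,wh,a)=cv2.minAreaRect((p[:,:2]*1000).astype(np.float32)); 
    if wh[0]<wh[1]: wh=wh[::-1]; a+=90
    return np.array([*c,*wh,(a+90)%180-90])
def outline(s,m,z):
    cs,_=cv2.findContours(m.astype(np.uint8),cv2.RETR_EXTERNAL,cv2.CHAIN_APPROX_NONE)
    return rays(s,max(cs,key=len).reshape(-1,2),z)
E
python3 - <<'E'
from h import *
H=dict(capacitor=.055,choke=.038,transformer=.042,heatsink=.040,solder_reel=.048,relay=.035)
for cam in("scene","top"):
    s=snapshot(cam)
    for n in["capacitor","choke","transformer","heatsink","kit_capacitor","kit_choke","kit_transformer","kit_heatsink","solder_reel","relay"]:
        L=masks_of(cam,n)
        for d in L[:2]:
            m=d["mask"]; p=cloud(s,m); h=H.get(n,.012)
            if 'kit' in n: q=outline(s,m,.012); print(cam,n,round(d["score"],2),np.round(d["at"]),"rect",rect(q),"zmed",np.median(p[:,2]))
            else:
                t=p[p[:,2]>h-.012]; print(cam,n,round(d["score"],2),np.round(d["at"]),m.sum(),"z98",np.percentile(p[:,2],98), "top",len(t),t.mean(0) if len(t) else 0,rect(t) if len(t)>3 else 0,"all",rect(p[p[:,2]>.006]))
        t=tip_of(cam,n)
        if t: print("   tip",round(t[0]["score"],2),rays(s,t[0]["at"],.007*0)[0][:2])
E
```

```text
scene capacitor 0.62 [219. 225.] 282 z98 0.055675230212250966 top 152 [ 0.4807 -0.1484  0.0501] [ 479.5071 -148.8559   32.5162   30.3231  -89.2137] all [ 480.1435 -148.8472   32.5162   31.596   -89.2137]
scene capacitor 0.39 [329. 184.] 315 z98 0.043989306626118344 top 39 [0.4691 0.1506 0.0437] [467.4009 151.7016  46.673   17.4759  -1.3216] all [465.9894 151.8546  50.977   34.1487  -1.8059]
   tip 0.89 [ 0.4762 -0.1498]
   tip 0.67 [0.3801 0.3159]
scene transformer 0.86 [331. 183.] 354 z98 0.043938473162111705 top 200 [0.4691 0.1508 0.0393] [465.9645 152.5889  50.9671  35.3121  -2.3701] all [466.0082 152.4517  50.977   35.3436  -1.8059]
   tip 0.88 [0.4613 0.1473]
scene heatsink 0.68 [146. 219.] 771 z98 0.041315348887400516 top 431 [ 0.3958 -0.3016  0.0368] [ 394.1073 -301.3544   80.1207   32.4458  -63.591 ] all [ 394.4926 -301.0175   81.2188   32.8102  -62.8402]
scene heatsink 0.63 [220. 226.] 341 z98 0.05509845456619399 top 230 [ 0.4816 -0.1491  0.0464] [ 478.1222 -147.9865   34.9861   33.9746  -72.996 ] all [ 478.3122 -147.9677   35.0612   34.3489  -72.996 ]
   tip 0.85 [ 0.3947 -
[... 2581 characters left out ...]
heatsink 0.59 [194. 168.] rect [644.4771 228.092  117.5749  98.8568 -16.3601] zmed 0.010263651106287196
   tip 0.77 [0.6521 0.2364]
top solder_reel 0.68 [271. 227.] 372 z98 0.05398281679665902 top 355 [0.4722 0.0078 0.0489] [472.7247   8.3001  54.5318  53.7849  -1.0916] all [472.7247   8.3001  54.5318  53.7849  -1.0916]
top solder_reel 0.41 [265. 163.] 1286 z98 0.01728217619597376 top 0 0 0 all [659.8262  11.3438 112.9878  91.4522  -0.4832]
   tip 0.57 [0.4789 0.0081]
top relay 0.63 [350. 158.] 334 z98 0.040188343647015776 top 303 [ 0.6541 -0.217   0.0337] [ 656.0375 -217.8315   56.5957   42.474    -4.9913] all [ 655.9578 -217.5966   56.8566   42.782    -4.7569]
   tip 0.67 [ 0.6591 -0.222 ]
```

```bash
python3 - <<'E'
from h import *
K=dict(kit_capacitor=(662,11),kit_choke=(527,-404),kit_transformer=(545,402),kit_heatsink=(648,227),relaykit=(657,-218))
P=dict(capacitor=(475,-148,.055),choke=(372,308,.038),transformer=(463,151,.042),heatsink=(391,-302,.04),reel=(475,8,.048))
for cam in("scene","top"):
    s=snapshot(cam); c=-s["R"].T@s["t"]; print(cam,"cam at",c)
    hsv=cv2.cvtColor(s["image"],cv2.COLOR_RGB2HSV)
    r,q=np.mgrid[0:420,0:560]; W=rays(s,np.c_[q.ravel(),r.ravel()],.0095).reshape(420,560,3)
    full=cloud(s,np.ones((420,560),bool)); 
    t=full[(abs(full[:,2])<.008)&(full[:,0]>.35)&(full[:,0]<.75)&(abs(full[:,1])<.45)]
    A=np.c_[t[:,:2],np.ones(len(t))]; print(" table plane",np.linalg.lstsq(A,t[:,2],rcond=None)[0],t[:,2].std())
    for n,(x,y) in K.items():
        m=(np.hypot(W[...,0]-x/1e3,W[...,1]-y/1e3)<.065)&(hsv[...,0]>15)&(hsv[...,0]<35)&(hsv[...,1]>120)&(hsv[...,2]>90)
        m=cv2.morphologyEx(m.astype(np.uint8),cv2.MORPH_CLOSE,np.ones((3,3)))
        print(" ",n,m.sum(),rect(outline(s,m,.0095)))
        w=cv2.morphologyEx(((np.hypot(W[...,0]-x/1e3,W[...,1]-y/1e3)<.085)&(hsv[...,2]<60)).astype(np.uint8),cv2.MORPH_CLOSE,np.ones((3,3)))
        print("      block",w.sum(),rect(outline(s,w,.012)))
    for n,(x,y,h) in P.items():
        p=full[(np.hypot(full[:,0]-x/1e3,full[:,1]-y/1e3)<.06)&(full[:,2]>h*.6)]
        print(" ",n,len(p),rect(p), "mean",p.mean(0)[:2])
E
```

```text
scene cam at [ 1.0797 -0.2691  0.8661]
 table plane [0.0008 0.0011 0.0004] 0.0020468894855798906
  kit_capacitor 436 [663.9099  13.6794  55.4235  54.1599  15.2196]
      block 1309 [664.6294  12.0418 111.537   92.0141   0.9708]
  kit_choke 719 [ 527.8969 -404.2651   70.7239   68.5377   -9.9537]
      block 1146 [ 528.6675 -404.4207  112.2339   90.3918   23.1842]
  kit_transformer 488 [545.6058 405.1899  85.3203  53.3016  22.4295]
      block 612 [547.1231 403.4819 111.4334  93.7817  22.0053]
  kit_heatsink 685 [647.7665 229.712   99.6073  48.3418 -15.338 ]
      block 755 [648.6424 228.0807 112.514   92.7848 -15.3301]
  relaykit 383 [ 655.3083 -215.6897   77.7316   67.035    -4.2105]
      block 938 [ 656.3694 -215.8497  111.9167   89.7967   -4.0554]
  capacitor 212 [ 477.8207 -147.6529   35.1962   33.4464  -68.9383] mean [ 0.4808 -0.1488]
  choke 246 [373.9513 308.6587  52.7948  49.7891 -76.9457] mean [0.3766 0.3068]
  transformer 226 [466.1141 152.6381  51.5184  35.5042  -4.0402] mean [0.4691 0.1502]
  heatsink 475 [ 393.7621 -301.3681   82.0775   33.0899  -63.7423] mean [ 0.3965 -
[... 569 characters left out ...]
  22.2128]
  kit_heatsink 616 [645.0463 228.3662 102.508   50.1264 -15.377 ]
      block 439 [635.0981 194.4491 106.9861  19.8028 -14.7705]
  relaykit 233 [ 651.99   -216.5949   80.2285   67.1318   -4.4209]
      block 416 [ 651.2955 -216.9401  108.5216   87.458    -4.2062]
  capacitor 152 [ 471.5457 -149.3173   34.4255   34.2821  -46.5186] mean [ 0.4712 -0.1482]
  choke 266 [369.4769 308.3124  51.3933  50.0511 -71.6471] mean [0.3695 0.3078]
  transformer 202 [461.9369 151.7495  49.0353  33.1866   1.3851] mean [0.4619 0.1513]
  heatsink 184 [ 387.6101 -301.9495   78.3214   27.9822  -63.2104] mean [ 0.3873 -0.3009]
  reel 387 [473.9378   6.9527  56.929   56.4752  -0.4125] mean [0.4735 0.0072]
```

Request:
jog_arm([
  [[60,-60,0],[0,0,-10],1],
  [[100,-110,0],[0,0,-20],1],
  [[140,-160,-10],[0,0,-30],1],
  [[170,-215,-20],[0,0,-40],1],
  [[190,-270,-30],[0,0,-43.5],1],
  [[197,-330,-40],[0,0,-43.5],1],
  [[197,-390,-50],[0,0,-43.5],1],
  [[197,-450,-60],[0,0,-43.5],1],
  [[197,-510,-70],[0,0,-43.5],1],
  [[197,-570,-80],[0,0,-43.5],1],
], force=20)

```text
time: 3.55
ee_pos: [0.4753, 0.0015, 0.1317]
orientation: [1.801, 2.574, 0.002]
force: [1.2, -0.2, 0.2]
gripper_width: 1.001
gripper_force: 0.0
```

Request:
jog_arm([
  [[0,-60,0],[0,0,0],1],
  [[0,-110,0],[0,0,0],1],
  [[0,-138,0],[0,0,0],1],
  [[0,-138,-30],[0,0,0],1],
  [[0,-138,-60],[0,0,0],1],
  [[0,-138,-85],[0,0,0],1],
  [[0,-138,-99],[0,0,0],1],
  [[0,-138,-99],[0,0,0],1],
  [[0,-138,-99],[0,0,0],0.3],
  [[0,-138,-99],[0,0,0],0.3],
])

```text
time: 4.8
ee_pos: [0.4761, -0.1347, 0.0336]
orientation: [1.8, 2.573, 0.002]
force: [-0.0, 0.3, 0.9]
gripper_width: 0.857
gripper_force: 0.0
```

```bash
python3 - <<'E'
from h import *
s=snapshot("scene"); o=get_obs(); print(o["ee_pos"],o["gripper_width"],o["gripper_force"],o["force"])
cv2.imwrite("pics/s1.png",cv2.resize(s["image"][130:290,140:360,::-1],None,fx=3.5,fy=3.5))
E
```

```text
[ 0.476  -0.1346  0.0334] 0.811022980769467 0.0 [ 0.2008 -0.2504 -0.1043]
```

View pics/s1.png

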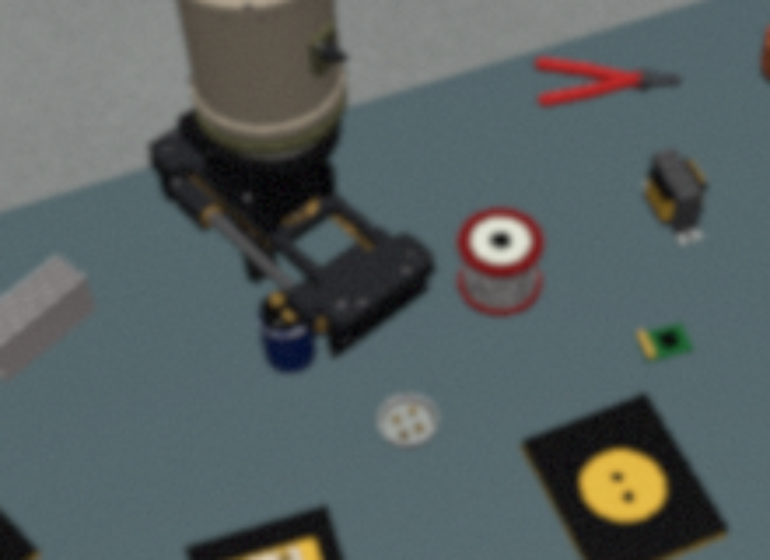

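The crop shows the gripper lowered just to the reel side of the capacitor (can at about (290,340) in the crop). It is about 14 mm short in y, so I'll reopen, shift and then close.

Request:
jog_arm([
  [[0,0,0],[0,0,0],1],
  [[-1,-7,-2],[0,0,0],1],
  [[-1,-14,-3],[0,0,0],1],
  [[-1,-14,-3],[0,0,0],1],
  [[-1,-14,-3],[0,0,0],0.3],
  [[-1,-14,-3],[0,0,0],0.3],
  [[-1,-14,-3],[0,0,0],0.3],
  [[-1,-14,-3],[0,0,0],0.3],
  [[-1,-14,-3],[0,0,0],0.3],
  [[-1,-14,-3],[0,0,0],0.3],
], force=20)

```text
time: 6.1
ee_pos: [0.4745, -0.1486, 0.0297]
orientation: [1.801, 2.574, 0.0]
force: [0.1, 0.2, -1.0]
gripper_width: 0.404
gripper_force: 19.0
```

Request:
jog_arm([
  [[0,0,40],[0,0,0],0.3],
  [[10,8,85],[0,0,0],0.3],
  [[50,43,90],[0,0,0],0.3],
  [[90,77,90],[0,0,0],0.3],
  [[130,111,90],[0,0,0],0.3],
  [[165,142,90],[0,0,0],0.3],
  [[187.5,160.5,85],[0,0,0],0.3],
  [[187.5,160.5,60],[0,0,0],0.3],
  [[187.5,160.5,40],[0,0,0],0.3],
  [[187.5,160.5,25],[0,0,0],0.3],
])

```text
time: 7.35
ee_pos: [0.6613, 0.0114, 0.0533]
orientation: [-1.801, -2.573, 0.001]
force: [0.2, -0.3, -0.4]
gripper_width: 0.4
gripper_force: 20.0
```

Request:
jog_arm([
  [[0.5,0.5,-6],[0,0,0],0.3],
  [[0.5,0.5,-11],[0,0,0],0.3],
  [[0.5,0.5,-14],[0,0,0],0.3],
  [[0.5,0.5,-16],[0,0,0],0.3],
  [[0.5,0.5,-17],[0,0,0],0.3],
  [[0.5,0.5,-17],[0,0,0],0.3],
  [[0.5,0.5,-17],[0,0,0],0.3],
  [[0.5,0.5,-17],[0,0,0],0.5],
  [[0.5,0.5,-17],[0,0,0],0.7],
  [[0.5,0.5,-17],[0,0,0],0.7],
])

```text
time: 8.6
ee_pos: [0.6625, 0.0123, 0.0378]
orientation: [1.801, 2.574, 0.0]
force: [0.2, -0.3, -0.1]
gripper_width: 0.638
gripper_force: 0.0
```

Request:
jog_arm([
  [[0,0,30],[0,0,0],1],
  [[0,0,75],[0,0,0],1],
  [[-30,30,95],[0,0,0],1],
  [[-70,71,95],[0,0,0],1],
  [[-110,112,95],[0,0,0],1],
  [[-150,153,95],[0,0,0],1],
  [[-190,194,95],[0,0,0],1],
  [[-230,234,95],[0,0,0],1],
  [[-265,270,95],[0,0,0],1],
  [[-291,296,95],[0,0,0],1],
])

```text
time: 9.85
ee_pos: [0.3698, 0.31, 0.133]
orientation: [-1.799, -2.575, -0.001]
force: [0.3, 0.5, 0.5]
gripper_width: 0.999
gripper_force: 0.0
```

```bash
python3 - <<'E'
from h import *
s=snapshot("scene"); o=get_obs(); print(o["ee_pos"],o["gripper_width"],o["gripper_force"],o["force"])
p=cloud(s,np.ones((420,560),bool)); q=p[(np.hypot(p[:,0]-.662,p[:,1]-.012)<.05)&(p[:,2]>.03)]; print(len(q),rect(q),np.percentile(q[:,2],95))
cv2.imwrite("pics/s2.png",cv2.resize(s["image"][120:300,260:460,::-1],None,fx=3,fy=3))
E
```

```text
[0.3665 0.3133 0.1329] 1.0005050890207636 0.0 [-2.8137  3.7118  0.6248]
280 [665.2109  12.1288  34.9034  34.4382  62.4326] 0.06125634682676323
```

View pics/s2.png

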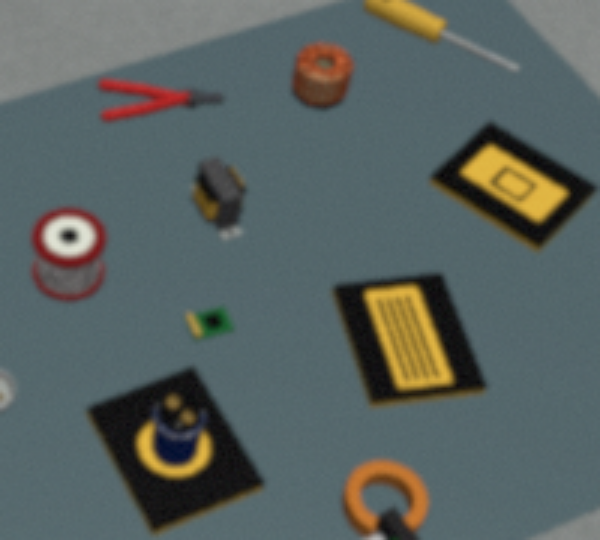

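The capacitor stands centred in its round cut-out (crop (178,440)). The choke is at (323,75) in the crop and hasn't moved.

Request:
jog_arm([
  [[0,0,-5],[0,0,0],1],
  [[0,0,-35],[0,0,0],1],
  [[0,0,-65],[0,0,0],1],
  [[0,0,-90],[0,0,0],1],
  [[0,0,-104],[0,0,0],1],
  [[0,0,-104],[0,0,0],1],
  [[0,0,-104],[0,0,0],0.45],
  [[0,0,-104],[0,0,0],0.45],
  [[0,0,-104],[0,0,0],0.45],
  [[0,0,-104],[0,0,0],0.45],
], force=30)

```text
time: 11.15
ee_pos: [0.3715, 0.3085, 0.029]
orientation: [1.801, 2.574, 0.001]
force: [0.2, 0.7, 0.1]
gripper_width: 0.635
gripper_force: 0.0
```

Request:
jog_arm([
  [[0,0,0],[0,0,0],0.45],
  [[0,0,0],[0,0,0],0.45],
  [[0,0,0],[0,0,0],0.45],
  [[0,0,25],[0,0,0],0.45],
  [[0,0,65],[0,0,0],0.45],
  [[20,-20,100],[0,0,0],0.45],
  [[50,-60,105],[0,0,0],0.45],
  [[70,-110,105],[0,0,0],0.45],
  [[85,-165,105],[0,0,0],0.45],
  [[100,-220,105],[0,0,0],0.45],
])

```text
time: 12.4
ee_pos: [0.4718, 0.0866, 0.1338]
orientation: [1.801, 2.574, 0.001]
force: [0.9, 0.3, 0.8]
gripper_width: 0.452
gripper_force: 0.0
```

```bash
python3 - <<'E'
from h import *
s=snapshot("scene"); o=get_obs(); print(o["ee_pos"],o["gripper_width"],o["gripper_force"],o["force"])
cv2.imwrite("pics/s3.png",cv2.resize(s["image"][60:260,240:460,::-1],None,fx=3,fy=3))
for c in("scene","top"):
  s=snapshot(c)
  p=cloud(s,np.ones((420,560),bool)); q=p[(np.hypot(p[:,0]-.372,p[:,1]-.308)<.06)&(p[:,2]>.02)&(p[:,2]<.07)]; print(len(q),rect(q),np.percentile(q[:,2],95))
E
```

```text
[0.4733 0.0786 0.134 ] 0.4485387412479098 0.0 [ 0.4427 -8.2539  0.035 ]
251 [374.4446 309.4854  52.2343  48.8977 -48.2465] 0.0398639756330266
271 [369.7903 308.4057  51.4362  50.2646 -71.1598] 0.0416260407875305
```

View pics/s3.png

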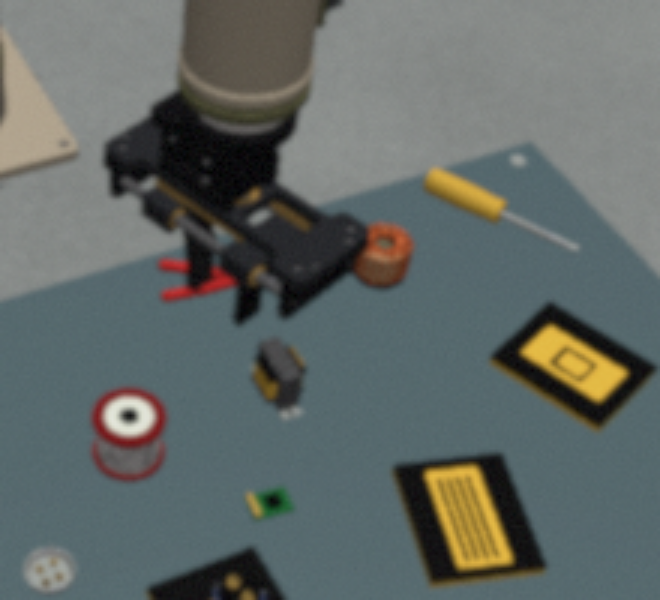

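The choke is still standing where it was, at (385,255) in the crop, so the grip slipped off as it lifted. I'll go back, close harder and confirm the force before lifting.

Request:
jog_arm([
  [[-15,45,0],[0,0,0],1],
  [[-30,100,0],[0,0,0],1],
  [[-50,155,0],[0,0,0],1],
  [[-80,200,0],[0,0,0],1],
  [[-99,220,0],[0,0,0],1],
  [[-99,220,-30],[0,0,0],1],
  [[-99,220,-65],[0,0,0],1],
  [[-99,220,-95],[0,0,0],1],
  [[-99,220,-107],[0,0,0],1],
  [[-99,220,-107],[0,0,0],0.2],
], force=45)

```text
time: 13.8
ee_pos: [0.3719, 0.3087, 0.0265]
orientation: [-1.8, -2.575, 0.002]
force: [-0.2, -0.8, 0.8]
gripper_width: 0.946
gripper_force: 0.0
```

Request:
jog_arm([
  [[0,0,0],[0,0,0],0.2],
  [[0,0,0],[0,0,0],0.2],
  [[0,0,0],[0,0,0],0.2],
  [[0,0,0],[0,0,0],0.2],
  [[0,0,0],[0,0,0],0.2],
  [[0,0,0],[0,0,0],0.2],
  [[0,0,0],[0,0,0],0.2],
  [[0,0,0],[0,0,0],0.2],
  [[0,0,0],[0,0,0],0.2],
  [[0,0,0],[0,0,0],0.2],
])

```text
time: 15.05
ee_pos: [0.3724, 0.3084, 0.0267]
orientation: [1.801, 2.574, 0.0]
force: [0.4, 0.1, -0.5]
gripper_width: 0.203
gripper_force: 0.0
```

```bash
python3 - <<'E'
from h import *
ims=[]
for c,(r0,c0) in(("scene",(90,300)),("top",(200,90))):
  s=snapshot(c); ims.append(cv2.resize(s["image"][r0:r0+120,c0:c0+130,::-1],None,fx=3,fy=3,interpolation=cv2.INTER_CUBIC))
  u,_=cv2.projectPoints(np.array([get_obs()["ee_pos"],get_obs()["ee_pos"]-[0,0,.019]]),cv2.Rodrigues(s["R"])[0],s["t"],s["mtx"],s["D"]); print((u.reshape(-1,2)-[c0,r0])*3)
cv2.imwrite("pics/s4.png",np.hstack(ims))
E
```

```text
[[199.7644 159.0148]
 [196.3751 173.9481]]
[[209.236  200.8275]
 [214.2785 201.3515]]
```

View pics/s4.png

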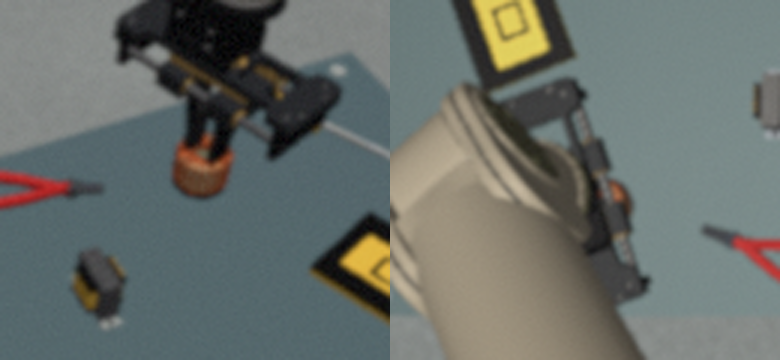

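The two fingers vanish behind or into the choke, at scene-crop (215,145). I'll use depth to measure where they really are relative to it.

```bash
python3 - <<'E'
from h import *
s=snapshot("scene"); p=cloud(s,np.ones((420,560),bool)); im=s["image"].reshape(-1,3)[(s["z_map"]>0).ravel()]
near=np.hypot(p[:,0]-.372,p[:,1]-.308)<.06
for a,b in((.005,.03),(.03,.043),(.045,.055),(.055,.065),(.065,.075)):
    m=near&(p[:,2]>a)&(p[:,2]<b); d=m&(im.max(1)<70); k=m&(im.max(1)>=70)
    for n,x in(("dark",d),("other",k)):
        if x.sum()>3: print(a,n,x.sum(),p[x].min(0)[:2],p[x].max(0)[:2],np.median(p[x],0))
r=np.array([.372,.308]); 
cv2.imwrite("pics/s5.png",cv2.resize(s["image"][120:170,340:400,::-1],None,fx=9,fy=9,interpolation=cv2.INTER_CUBIC))
print(len(masks_of("scene","choke")),len(masks_of("top","choke")),get_obs()["gripper_width"])
E
```

```text
0.005 dark 7 [0.37   0.2861] [0.3994 0.3122] [0.3958 0.2966 0.0062]
0.005 other 143 [0.3176 0.283 ] [0.4259 0.3379] [0.3891 0.297  0.0189]
0.03 other 126 [0.3536 0.2844] [0.4004 0.3331] [0.3824 0.3011 0.0359]
0.045 dark 36 [0.3622 0.2925] [0.3946 0.3224] [0.3883 0.3033 0.0496]
0.045 other 5 [0.3603 0.2933] [0.3849 0.3156] [0.3653 0.3071 0.0513]
0.055 dark 34 [0.3615 0.292 ] [0.395 0.325] [0.3784 0.3054 0.0597]
0.065 dark 36 [0.3578 0.2916] [0.3973 0.3238] [0.3691 0.3034 0.0699]
1 1 0.20136507565853223
```

View pics/s5.png

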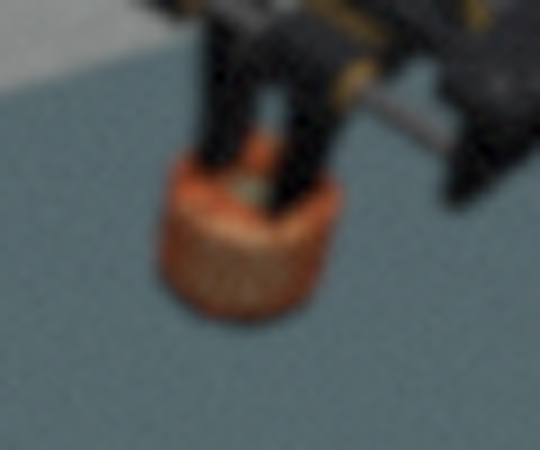

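The fingers really do sink into the ring (crop (285,200)) with no contact force, so this coil may be printed or scenery. I'll check other ring-like candidates before touching anything.

```bash
python3 - <<'E'
from h import *
a=cv2.imread("pics/scene0.png"); t=cv2.imread("pics/top0.png")
f=lambda im,r,c,h=40,w=50:cv2.resize(im[r-h:r+h,c-w:c+w],(400,300),interpolation=cv2.INTER_CUBIC)
cv2.imwrite("pics/c1.png",np.vstack([np.hstack([f(a,145,367,24,32),f(a,287,388,24,32)]),np.hstack([f(t,268,160,24,32),f(t,130,226,24,32)])]))
for cam in("scene","top"):
    s=snapshot(cam)
    for d in masks_of(cam,"choke"): print(cam,d["score"],d["at"],d["mask"].sum())
    for d in tip_of(cam,"choke"): print("  tip",d["score"],d["at"])
    p=cloud(s,np.ones((420,560),bool)); w=rays(s,[[388,287]] if cam=="scene" else [[226,130]],.02)[0]; q=p[(np.hypot(*(p[:,:2]-w[:2]).T)<.05)]; print(w,np.percentile(q[:,2],[50,90,98]), rect(q[q[:,2]>.008]))
E
```

```text
scene 0.55 [369.2, 146.0] 239
  tip 0.77 [371.2, 151.4]
  tip 0.71 [397.5, 235.2]
[0.7712 0.1289 0.02  ] [0.0031 0.0345 0.0404] [776.9538 124.3936  83.0194  59.1041 -40.8983]
  tip 0.49 [163.9, 267.1]
[0.7592 0.1305 0.02  ] [0.0032 0.0215 0.0402] [771.0168 127.7091  75.4415  58.8116 -30.641 ]
```

View pics/c1.png

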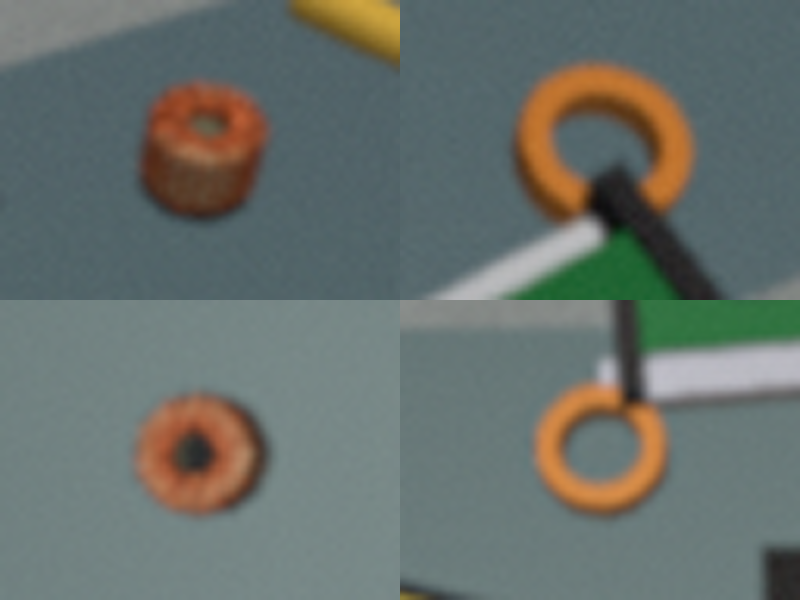

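Request:
jog_arm([
  [[0,0,0],[0,0,0],1],
  [[0,0,0],[0,0,0],1],
  [[0,0,0],[0,0,0],1],
  [[0,0,0],[0,0,0],1],
  [[0,0,0],[0,0,0],1],
  [[0,0,0],[0,0,0],1],
  [[0,0,0],[0,0,0],1],
  [[0,0,0],[0,0,0],1],
  [[0,0,0],[0,0,0],1],
  [[0,0,-4],[0,0,0],1],
], force=15)

```text
time: 16.85
ee_pos: [0.3726, 0.3086, 0.0227]
orientation: [1.801, 2.574, 0.001]
force: [0.0, 0.8, -0.8]
gripper_width: 0.996
gripper_force: 0.0
```

Request:
jog_arm([
  [[0,0,0],[0,0,0],0.5],
  [[0,0,0],[0,0,0],0.5],
  [[0,0,0],[0,0,0],0.5],
  [[0,0,0],[0,0,0],0.5],
  [[0,0,0],[0,0,0],0.5],
  [[0,0,0],[0,0,0],0.5],
  [[0,0,0],[0,0,0],0.5],
  [[0,0,0],[0,0,0],0.5],
  [[0,0,0],[0,0,0],0.5],
  [[0,0,0],[0,0,0],0.5],
], force=10)

```text
time: 18.1
ee_pos: [0.3724, 0.3084, 0.0227]
orientation: [-1.801, -2.574, 0.0]
force: [-2.1, -0.7, 2.1]
gripper_width: 0.582
gripper_force: 10.0
```

```bash
python3 - <<'E'
from h import *
s=snapshot("scene"); p=cloud(s,np.ones((420,560),bool)); q=p[(np.hypot(p[:,0]-.372,p[:,1]-.308)<.045)&(p[:,2]>.02)&(p[:,2]<.043)]; print(len(q),rect(q),get_obs()["gripper_width"],get_obs()["ee_pos"])
cv2.imwrite("pics/s6.png",cv2.resize(s["image"][115:175,335:405,::-1],None,fx=6,fy=6,interpolation=cv2.INTER_CUBIC))
E
```

```text
249 [377.2989 305.5948  58.5366  51.7192 -14.0443] 0.581976340122635 [0.3724 0.3084 0.0227]
```

View pics/s6.png

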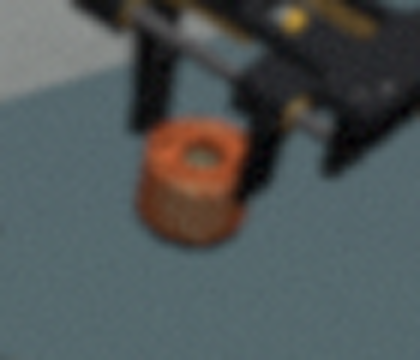

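At 22.7 mm height and 10 N the fingers do hold the choke (crop (195,180) between the fingertips). But the tips must stay above the rim when placing, so I'll try the same light grip 4 mm higher.

Request:
jog_arm([
  [[0,0,0],[0,0,0],0.7],
  [[0,0,0],[0,0,0],0.7],
  [[0,0,2],[0,0,0],0.7],
  [[0,0,4],[0,0,0],0.7],
  [[0,0,4],[0,0,0],0.5],
  [[0,0,4],[0,0,0],0.5],
  [[0,0,4],[0,0,0],0.5],
  [[0,0,4],[0,0,0],0.5],
  [[0,0,4],[0,0,0],0.5],
  [[0,0,4],[0,0,0],0.5],
], force=10)

```text
time: 19.4
ee_pos: [0.3725, 0.3084, 0.0267]
orientation: [1.801, 2.574, 0.0]
force: [-0.2, 0.1, -0.4]
gripper_width: 0.501
gripper_force: 0.0
```

There's no contact 4 mm higher, so only the low base disc gives a grip. I need the highest tip level that still holds, and will try 25.3 mm.

Request:
jog_arm([
  [[0,0,0],[0,0,0],0.75],
  [[0,0,0],[0,0,0],0.75],
  [[0,0,-1],[0,0,0],0.75],
  [[0,0,-1.4],[0,0,0],0.75],
  [[0,0,-1.4],[0,0,0],0.5],
  [[0,0,-1.4],[0,0,0],0.5],
  [[0,0,-1.4],[0,0,0],0.5],
  [[0,0,-1.4],[0,0,0],0.5],
  [[0,0,-1.4],[0,0,0],0.5],
  [[0,0,-1.4],[0,0,0],0.5],
], force=10)

```text
time: 20.65
ee_pos: [0.3725, 0.3084, 0.0253]
orientation: [1.801, 2.574, 0.0]
force: [0.0, 0.5, -0.6]
gripper_width: 0.502
gripper_force: 0.1
```

Request:
jog_arm([
  [[0,0,0],[0,0,0],0.75],
  [[0,0,0],[0,0,0],0.75],
  [[0,0,-0.5],[0,0,0],0.75],
  [[0,0,-1],[0,0,0],0.75],
  [[0,0,-1],[0,0,0],0.5],
  [[0,0,-1],[0,0,0],0.5],
  [[0,0,-1],[0,0,0],0.5],
  [[0,0,-1],[0,0,0],0.5],
  [[0,0,-1],[0,0,0],0.5],
  [[0,0,-1],[0,0,0],0.5],
], force=10)

```text
time: 21.9
ee_pos: [0.3724, 0.3084, 0.0243]
orientation: [-1.801, -2.574, -0.0]
force: [-0.5, 0.5, -0.3]
gripper_width: 0.575
gripper_force: 10.0
```

Request:
jog_arm([
  [[0,0,0],[0,0,0],0.4],
  [[0,0,0],[0,0,0],0.4],
  [[0,0,3],[0,0,0],0.4],
  [[0,0,7],[0,0,0],0.4],
  [[0,0,12],[0,0,0],0.4],
  [[0,0,18],[0,0,0],0.4],
  [[0,0,25],[0,0,0],0.4],
  [[0,0,30],[0,0,0],0.4],
  [[0,0,30],[0,0,0],0.4],
  [[0,0,30],[0,0,0],0.4],
], force=18)

```text
time: 23.15
ee_pos: [0.3724, 0.3083, 0.0542]
orientation: [1.801, 2.574, -0.0]
force: [0.5, 0.1, -0.3]
gripper_width: 0.4
gripper_force: 0.0
```

```bash
python3 - <<'E'
from h import *
s=snapshot("scene"); print(get_obs()["force"],get_obs()["gripper_force"])
cv2.imwrite("pics/s7.png",cv2.resize(s["image"][105:175,335:405,::-1],None,fx=5,fy=5,interpolation=cv2.INTER_CUBIC))
p=cloud(s,np.ones((420,560),bool)); q=p[(np.hypot(p[:,0]-.372,p[:,1]-.308)<.03)&(p[:,2]>.02)&(p[:,2]<.1)]; print(np.histogram(q[:,2],bins=np.arange(.02,.1,.01)))
E
```

```text
[-0.0806 -0.7687  0.2024] 0.0
(array([ 63, 182,   5,   0,   8,  38,  35]), array([0.02, 0.03, 0.04, 0.05, 0.06, 0.07, 0.08, 0.09]))
```

View pics/s7.png

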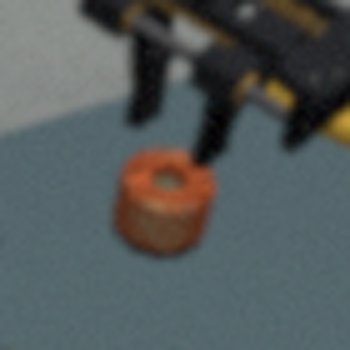

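The choke slipped out again, since the grip had only about 1 mm of the base disc. I'll test whether anything solid exists nearer the centre by closing fully at 28 mm.

Request:
jog_arm([
  [[0,0,0],[0,0,0],1],
  [[0,0,0],[0,0,0],1],
  [[0,0,0],[0,0,0],1],
  [[0,0,0],[0,0,0],1],
  [[0,0,0],[0,0,0],1],
  [[0,0,-10],[0,0,0],1],
  [[0,0,-20],[0,0,0],1],
  [[0,0,-26],[0,0,0],1],
  [[0,0,-26],[0,0,0],0.1],
  [[0,0,-26],[0,0,0],0],
], force=10)

```text
time: 24.45
ee_pos: [0.3726, 0.3085, 0.0284]
orientation: [1.801, 2.574, 0.0]
force: [0.9, 0.6, -0.5]
gripper_width: 0.853
gripper_force: 0.0
```

Request:
jog_arm([
  [[0,0,0],[0,0,0],0],
  [[0,0,0],[0,0,0],0],
  [[0,0,0],[0,0,0],0],
  [[0,0,0],[0,0,0],0],
  [[0,0,0],[0,0,0],0],
  [[0,0,0],[0,0,0],0],
  [[0,0,0],[0,0,0],0],
  [[0,0,0],[0,0,0],0],
  [[0,0,0],[0,0,0],0],
  [[0,0,0],[0,0,0],0],
])

```text
time: 25.7
ee_pos: [0.3724, 0.3084, 0.0283]
orientation: [1.801, 2.574, 0.0]
force: [-0.7, 0.6, 0.4]
gripper_width: 0.009
gripper_force: 0.0
```

Nothing is solid above the base disc. I'll grip the disc itself, with tips about 3 mm above the table.

Request:
jog_arm([
  [[0,0,0],[0,0,0],1],
  [[0,0,0],[0,0,0],1],
  [[0,0,0],[0,0,0],1],
  [[0,0,0],[0,0,0],1],
  [[0,0,0],[0,0,0],1],
  [[0,0,0],[0,0,0],1],
  [[0,0,-2],[0,0,0],1],
  [[0,0,-4.5],[0,0,0],0.8],
  [[0,0,-6.3],[0,0,0],0.7],
  [[0,0,-6.3],[0,0,0],0.45],
], force=12)

```text
time: 26.95
ee_pos: [0.3724, 0.3083, 0.0218]
orientation: [1.801, 2.574, -0.001]
force: [0.9, -0.5, -0.7]
gripper_width: 0.661
gripper_force: 0.0
```

Request:
jog_arm([
  [[0,0,0],[0,0,0],0.45],
  [[0,0,0],[0,0,0],0.45],
  [[0,0,0],[0,0,0],0.45],
  [[0,0,0],[0,0,0],0.45],
  [[0,0,0],[0,0,0],0.45],
  [[0,0,2],[0,0,0],0.45],
  [[0,0,6],[0,0,0],0.45],
  [[0,0,12],[0,0,0],0.45],
  [[0,0,18],[0,0,0],0.45],
  [[0,0,20],[0,0,0],0.45],
])

```text
time: 28.2
ee_pos: [0.3727, 0.3087, 0.0426]
orientation: [1.801, 2.574, 0.002]
force: [-0.5, -0.9, -2.1]
gripper_width: 0.589
gripper_force: 12.7
```

Request:
jog_arm([
  [[0,0,15],[0,0,0],0.4],
  [[0,0,40],[0,0,0],0.4],
  [[8,-5,65],[0,0,0],0.4],
  [[25,-25,80],[0,0,0],0.4],
  [[45,-60,80],[0,0,0],0.4],
  [[65,-105,80],[0,0,0],0.4],
  [[80,-155,80],[0,0,0],0.4],
  [[92,-205,80],[0,0,0],0.4],
  [[104,-255,80],[0,0,0],0.4],
  [[114,-305,80],[0,0,0],0.4],
], force=20)

```text
time: 29.45
ee_pos: [0.4869, 0.0018, 0.123]
orientation: [1.801, 2.574, 0.002]
force: [0.9, 0.5, -2.0]
gripper_width: 0.584
gripper_force: 20.5
```

Request:
jog_arm([
  [[8,-50,0],[0,0,0],0.4],
  [[14,-100,0],[0,0,0],0.4],
  [[20,-150,0],[0,0,0],0.4],
  [[25,-200,0],[0,0,0],0.4],
  [[29,-250,0],[0,0,0],0.4],
  [[33,-300,0],[0,0,0],0.4],
  [[36,-345,0],[0,0,0],0.4],
  [[38,-380,0],[0,0,0],0.4],
  [[39,-402,-5],[0,0,0],0.4],
  [[39,-409,-15],[0,0,0],0.4],
])

```text
time: 30.7
ee_pos: [0.5252, -0.4071, 0.1074]
orientation: [1.802, 2.572, -0.0]
force: [-0.6, 0.6, -2.3]
gripper_width: 0.578
gripper_force: 20.5
```

```bash
python3 - <<'E'
from h import *
ims=[]
for c,(r0,c0) in(("scene",(215,60)),("top",(150,350))):
  s=snapshot(c); ims.append(cv2.resize(s["image"][r0:r0+120,c0:c0+130,::-1],None,fx=3,fy=3,interpolation=cv2.INTER_CUBIC))
o=get_obs(); print(o["ee_pos"],o["force"],o["gripper_force"],o["gripper_width"],o["time"])
cv2.imwrite("pics/s8.png",np.hstack(ims))
E
```

```text
[ 0.5248 -0.4051  0.1057] [-0.6117  0.5678 -1.7967] 20.450681559741497 0.582605533911167 30.8
```

View pics/s8.png

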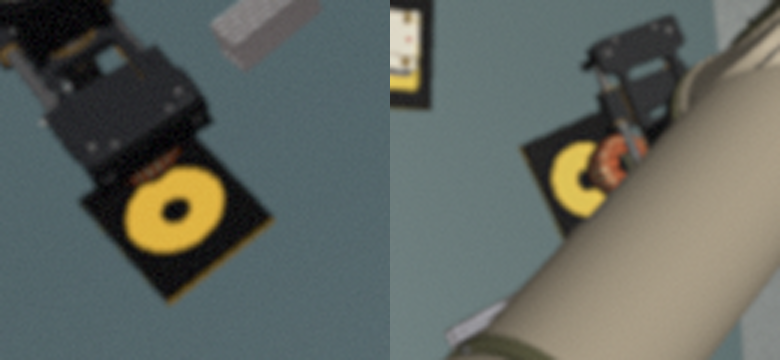

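The choke is held level above the ring-marked block: scene-crop choke at (155,165), cut-out at (175,210). I'm lowering in stages.

Request:
jog_arm([
  [[0,0,-15],[0,0,0],0.4],
  [[0,0,-35],[0,0,0],0.4],
  [[0,0,-52],[0,0,0],0.4],
  [[0,0,-64],[0,0,0],0.4],
  [[0,0,-70],[0,0,0],0.4],
  [[0,0,-72],[0,0,0],0.4],
  [[0,0,-73],[0,0,0],0.4],
  [[0,0,-74],[0,0,0],0.4],
  [[0,0,-74],[0,0,0],0.4],
  [[0,0,-74],[0,0,0],0.4],
])

```text
time: 32.05
ee_pos: [0.5255, -0.4057, 0.0332]
orientation: [1.801, 2.574, 0.0]
force: [-0.0, 0.6, -2.6]
gripper_width: 0.581
gripper_force: 20.5
```

Request:
jog_arm([
  [[0,0,-0.5],[0,0,0],0.4],
  [[0,0,-1],[0,0,0],0.4],
  [[0,0,-1.5],[0,0,0],0.4],
  [[0,0,-2],[0,0,0],0.4],
  [[0,0,-2.4],[0,0,0],0.4],
  [[0,0,-2.7],[0,0,0],0.4],
  [[0,0,-3],[0,0,0],0.4],
  [[0,0,-3],[0,0,0],0.4],
  [[0,0,-3],[0,0,0],0.4],
  [[0,0,-3],[0,0,0],0.4],
])

```text
time: 33.3
ee_pos: [0.5255, -0.4056, 0.03]
orientation: [1.801, 2.574, 0.0]
force: [0.2, 0.4, -2.3]
gripper_width: 0.583
gripper_force: 20.5
```

Request:
jog_arm([
  [[0,0,-0.3],[0,0,0],0.4],
  [[0,0,-0.6],[0,0,0],0.4],
  [[0,0,-0.9],[0,0,0],0.4],
  [[0,0,-1.1],[0,0,0],0.4],
  [[0,0,-1.1],[0,0,0],0.4],
  [[0,0,-1.1],[0,0,0],0.4],
  [[0,0,-1.1],[0,0,0],0.4],
  [[0,0,-1.1],[0,0,0],0.4],
  [[0,0,-1.1],[0,0,0],0.4],
  [[0,0,-1.1],[0,0,0],0.4],
])

```text
time: 34.55
ee_pos: [0.5255, -0.4056, 0.0291]
orientation: [1.801, 2.574, 0.0]
force: [-2.5, 1.3, 5.5]
gripper_width: 0.58
gripper_force: 21.1
```

Request:
jog_arm([
  [[0,0,0],[0,0,0],0.63],
  [[0,0,0],[0,0,0],0.63],
  [[0,0,4],[0,0,0],0.63],
  [[0,0,15],[0,0,0],0.7],
  [[0,0,45],[0,0,0],1],
  [[0,0,90],[0,0,-5],1],
  [[-5,30,100],[0,0,-11],1],
  [[-12,80,100],[0,0,-17],1],
  [[-18,130,100],[0,0,-22],1],
  [[-24,180,100],[0,0,-22],1],
], force=20)

```text
time: 35.8
ee_pos: [0.5014, -0.2242, 0.1295]
orientation: [2.26, 2.181, 0.001]
force: [0.9, 0.5, -0.0]
gripper_width: 1.0
gripper_force: 0.0
```

```bash
python3 - <<'E'
from h import *
ims=[]
for c,(r0,c0) in(("scene",(215,60)),("top",(150,350))):
  s=snapshot(c); ims.append(cv2.resize(s["image"][r0:r0+120,c0:c0+130,::-1],None,fx=3,fy=3,interpolation=cv2.INTER_CUBIC))
  p=cloud(s,np.ones((420,560),bool)); q=p[(np.hypot(p[:,0]-.5255,p[:,1]+.405)<.045)&(p[:,2]>.025)&(p[:,2]<.07)]
  if len(q)>5: print(len(q),rect(q),np.percentile(q[:,2],90))
o=get_obs(); print(o["ee_pos"],o["force"],o["time"])
cv2.imwrite("pics/s9.png",np.hstack(ims))
E
```

```text
470 [ 528.2234 -402.5084   52.1233   50.4791  -85.48  ] 0.045078399149656195
[ 0.5024 -0.2194  0.1292] [ 1.0306  1.4164 -0.245 ] 35.9
```

View pics/s9.png

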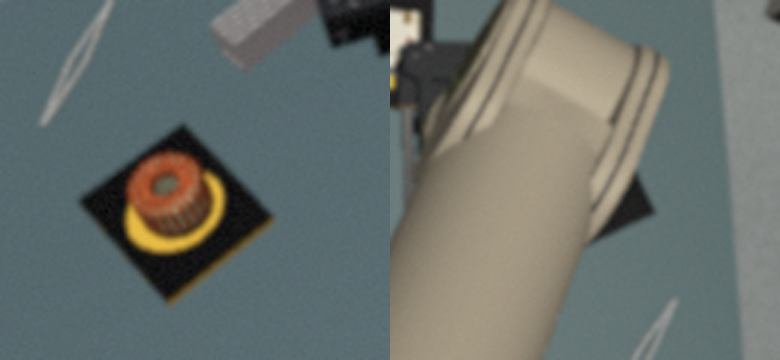

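The choke stands centred and flat, with its top at 45 mm (scene crop (165,195)). Next is the transformer.

Request:
jog_arm([
  [[-5,50,0],[0,0,0],1],
  [[-10,105,0],[0,0,0],1],
  [[-15,160,0],[0,0,0],1],
  [[-20,215,0],[0,0,0],1],
  [[-26,270,0],[0,0,0],1],
  [[-32,320,0],[0,0,0],1],
  [[-36,355,0],[0,0,0],1],
  [[-37.5,374,0],[0,0,0],1],
  [[-37.5,377.5,-10],[0,0,0],1],
  [[-37.5,377.5,-30],[0,0,0],1],
])

```text
time: 37.15
ee_pos: [0.4649, 0.1506, 0.0987]
orientation: [2.26, 2.181, 0.002]
force: [-0.3, -0.9, -0.3]
gripper_width: 0.998
gripper_force: 0.0
```

Request:
jog_arm([
  [[0,0,-25],[0,0,0],1],
  [[0,0,-50],[0,0,0],1],
  [[0,0,-65],[0,0,0],1],
  [[0,0,-71],[0,0,0],1],
  [[0,0,-71],[0,0,0],1],
  [[0,0,-71],[0,0,0],0.4],
  [[0,0,-71],[0,0,0],0.4],
  [[0,0,-71],[0,0,0],0.4],
  [[0,0,-71],[0,0,0],0.4],
  [[0,0,-71],[0,0,0],0.4],
], force=25)

```text
time: 38.4
ee_pos: [0.464, 0.1519, 0.0279]
orientation: [-2.259, -2.183, -0.0]
force: [-0.8, 0.3, 0.9]
gripper_width: 0.529
gripper_force: 25.0
```

Request:
jog_arm([
  [[0,0,0],[0,0,0],0.4],
  [[0,0,0],[0,0,0],0.4],
  [[0,0,0],[0,0,0],0.4],
  [[0,0,0],[0,0,0],0.4],
  [[0,0,0],[0,0,0],0.4],
  [[0,0,3],[0,0,0],0.4],
  [[0,0,10],[0,0,0],0.4],
  [[0,0,20],[0,0,0],0.4],
  [[0,0,30],[0,0,0],0.4],
  [[0,0,30],[0,0,0],0.4],
])

```text
time: 39.65
ee_pos: [0.4646, 0.1523, 0.0589]
orientation: [2.259, 2.183, 0.003]
force: [-0.0, 0.4, -3.5]
gripper_width: 0.524
gripper_force: 25.0
```

Request:
jog_arm([
  [[0,0,30],[0,0,0],0.4],
  [[5,15,55],[0,0,5],0.4],
  [[18,55,60],[0,0,12],0.4],
  [[32,100,60],[0,0,18],0.4],
  [[46,145,60],[0,0,24.2],0.4],
  [[60,190,60],[0,0,24.2],0.4],
  [[73,228,60],[0,0,24.2],0.4],
  [[80,248,60],[0,0,24.2],0.4],
  [[80.5,251.5,50],[0,0,24.2],0.4],
  [[80.5,251.5,35],[0,0,24.2],0.4],
])

```text
time: 40.9
ee_pos: [0.5444, 0.4025, 0.0917]
orientation: [1.752, 2.608, -0.001]
force: [-0.4, -0.3, -3.0]
gripper_width: 0.525
gripper_force: 25.0
```

Request:
jog_arm([
  [[0,0,-15],[0,0,0],0.4],
  [[0,0,-30],[0,0,0],0.4],
  [[0,0,-43],[0,0,0],0.4],
  [[0,0,-50],[0,0,0],0.4],
  [[0,0,-53],[0,0,0],0.4],
  [[0,0,-55],[0,0,0],0.4],
  [[0,0,-56],[0,0,0],0.4],
  [[0,0,-56],[0,0,0],0.4],
  [[0,0,-56],[0,0,0],0.4],
  [[0,0,-56],[0,0,0],0.4],
])

```text
time: 42.15
ee_pos: [0.5445, 0.4034, 0.037]
orientation: [1.751, 2.608, 0.0]
force: [-0.2, 0.7, -3.8]
gripper_width: 0.525
gripper_force: 25.0
```

Request:
jog_arm([
  [[0,0,-0.7],[0,0,0],0.4],
  [[0,0,-1.3],[0,0,0],0.4],
  [[0,0,-1.8],[0,0,0],0.4],
  [[0,0,-2.2],[0,0,0],0.4],
  [[0,0,-2.2],[0,0,0],0.4],
  [[0,0,-2.2],[0,0,0],0.4],
  [[0,0,-2.2],[0,0,0],0.4],
  [[0,0,-2.2],[0,0,0],0.4],
  [[0,0,-2.2],[0,0,0],0.4],
  [[0,0,-2.2],[0,0,0],0.4],
])

```text
time: 43.4
ee_pos: [0.5445, 0.4034, 0.0349]
orientation: [-1.751, -2.608, -0.0]
force: [-2.3, -3.1, 4.9]
gripper_width: 0.528
gripper_force: 25.0
```

Request:
jog_arm([
  [[0,0,0],[0,0,0],0.7],
  [[0,0,0],[0,0,0],0.8],
  [[0,0,0],[0,0,0],0.8],
  [[0,0,25],[0,0,0],0.9],
  [[0,0,70],[0,0,0],1],
  [[-5,-25,95],[0,0,4.3],1],
  [[-15,-75,95],[0,0,4.3],1],
  [[-27,-130,95],[0,0,4.3],1],
  [[-39,-187,95],[0,0,4.3],1],
  [[-52,-245,95],[0,0,4.3],1],
])

```text
time: 44.65
ee_pos: [0.4921, 0.1567, 0.1298]
orientation: [1.652, 2.672, 0.001]
force: [1.0, -0.8, 1.2]
gripper_width: 1.005
gripper_force: 0.0
```

```bash
python3 - <<'E'
from h import *
s=snapshot("scene"); im=cv2.resize(s["image"][140:220,390:480,::-1],None,fx=5,fy=5,interpolation=cv2.INTER_CUBIC)
p=cloud(s,np.ones((420,560),bool)); q=p[(np.hypot(p[:,0]-.5445,p[:,1]-.4035)<.045)&(p[:,2]>.02)&(p[:,2]<.07)]
print(len(q),rect(q),np.percentile(q[:,2],90))
o=get_obs(); print(o["ee_pos"],o["force"],o["time"])
cv2.imwrite("pics/s10.png",im)
E
```

```text
306 [546.8032 404.4093  49.347   39.4104  20.509 ] 0.050334775199988815
[0.4912 0.1479 0.1295] [ 2.9494 -8.2725 -0.9416] 44.7
```

View pics/s10.png

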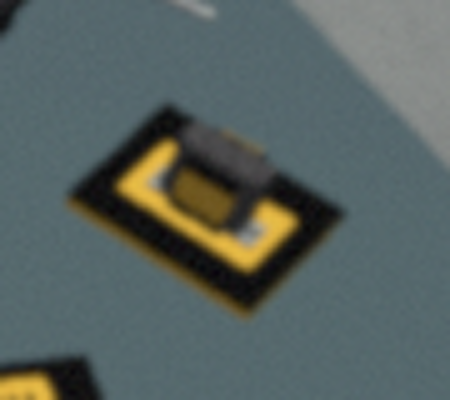

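The transformer is set upright in its oblong cut-out, aligned with it, top at about 50 mm. On to the heat sink.

Request:
jog_arm([
  [[-6,-40,0],[0,0,0],1],
  [[-15,-90,0],[0,0,0],1],
  [[-27,-145,0],[0,0,0],1],
  [[-39,-200,0],[0,0,0],1],
  [[-52,-255,0],[0,0,0],1],
  [[-65,-310,0],[0,0,0],1],
  [[-78,-365,0],[0,0,0],1],
  [[-90,-410,0],[0,0,0],1],
  [[-99,-445,0],[0,0,0],1],
  [[-101.5,-460,0],[0,0,0],1],
])

```text
time: 45.95
ee_pos: [0.3901, -0.3039, 0.1299]
orientation: [1.656, 2.669, -0.001]
force: [0.3, 1.1, -0.0]
gripper_width: 0.999
gripper_force: 0.0
```

Request:
jog_arm([
  [[0,0,-15],[0,0,0],1],
  [[0,0,-45],[0,0,0],1],
  [[0,0,-75],[0,0,0],1],
  [[0,0,-95],[0,0,0],1],
  [[0,0,-102],[0,0,0],1],
  [[0,0,-102],[0,0,0],0.2],
  [[0,0,-102],[0,0,0],0.2],
  [[0,0,-102],[0,0,0],0.2],
  [[0,0,-102],[0,0,0],0.2],
  [[0,0,-102],[0,0,0],0.2],
], force=20)

```text
time: 47.2
ee_pos: [0.3911, -0.3016, 0.0279]
orientation: [1.652, 2.672, 0.0]
force: [0.2, 0.2, 0.2]
gripper_width: 0.514
gripper_force: 0.0
```

Request:
jog_arm([
  [[0,0,0],[0,0,0],0.2],
  [[0,0,0],[0,0,0],0.2],
  [[0,0,0],[0,0,0],0.2],
  [[0,0,0],[0,0,0],0.2],
  [[0,0,0],[0,0,0],0.2],
  [[0,0,0],[0,0,0],0.2],
  [[0,0,3],[0,0,0],0.2],
  [[0,0,12],[0,0,0],0.2],
  [[0,0,25],[0,0,0],0.2],
  [[0,0,30],[0,0,0],0.2],
])

```text
time: 48.45
ee_pos: [0.3915, -0.3019, 0.0589]
orientation: [1.651, 2.671, 0.001]
force: [0.1, -0.3, -1.1]
gripper_width: 0.2
gripper_force: 0.0
```

```bash
python3 - <<'E'
from h import *
for c in("scene","top"):
  s=snapshot(c); p=cloud(s,np.ones((420,560),bool)); q=p[(np.hypot(p[:,0]-.391,p[:,1]+.302)<.06)&(p[:,2]>.02)&(p[:,2]<.048)]
  print(c,len(q),rect(q) if len(q)>5 else 0, np.percentile(q[:,2],[50,95]) if len(q) else 0)
  for d in masks_of(c,"heatsink")[:1]:
    q=cloud(s,d["mask"]); q=q[q[:,2]>.006]; print("  mask",d["score"],d["at"],d["mask"].sum(),rect(q),np.percentile(q[:,2],[5,50,95]))
o=get_obs(); print(o["ee_pos"],o["force"],o["time"])
E
```

```text
scene 371 [ 394.1202 -300.9865   80.8354   32.0204  -62.5374] [0.0354 0.0409]
  mask 0.68 [145.9, 223.0] 577 [ 425.9382 -284.9053  102.9741   81.3502   27.1009] [0.0085 0.0326 0.041 ]
top 102 [ 381.6986 -290.1325   51.72     27.8677  -63.072 ] [0.0372 0.0433]
  mask 0.6 [377.5, 262.1] 166 [ 379.7389 -285.4585   41.5328   29.1086  -64.7634] [0.0071 0.0259 0.0432]
[ 0.3911 -0.3014  0.0577] [-0.0293  0.2834  0.0813] 48.65
```

The heat sink hasn't moved, so its fins aren't solid to the fingers either. I'll grip it low on its base plate, as with the choke.

Request:
jog_arm([
  [[0,0,0],[0,0,0],0.8],
  [[0,0,0],[0,0,0],0.8],
  [[0,0,0],[0,0,0],0.8],
  [[0,0,0],[0,0,0],0.8],
  [[0,0,0],[0,0,0],0.8],
  [[0,0,-15],[0,0,0],0.8],
  [[0,0,-28],[0,0,0],0.8],
  [[0,0,-34],[0,0,0],0.7],
  [[0,0,-36],[0,0,0],0.6],
  [[0,0,-36],[0,0,0],0.2],
], force=12)

```text
time: 49.9
ee_pos: [0.3909, -0.3017, 0.0217]
orientation: [1.652, 2.672, -0.0]
force: [-0.4, 0.9, 0.3]
gripper_width: 0.568
gripper_force: 0.0
```

Request:
jog_arm([
  [[0,0,0],[0,0,0],0.2],
  [[0,0,0],[0,0,0],0.2],
  [[0,0,0],[0,0,0],0.2],
  [[0,0,0],[0,0,0],0.2],
  [[0,0,0],[0,0,0],0.2],
  [[0,0,0],[0,0,0],0.2],
  [[0,0,0],[0,0,0],0.2],
  [[0,0,0],[0,0,0],0.2],
  [[0,0,0],[0,0,0],0.2],
  [[0,0,0],[0,0,0],0.2],
])

```text
time: 51.15
ee_pos: [0.3911, -0.3017, 0.0218]
orientation: [1.652, 2.672, 0.0]
force: [-0.6, 1.1, 4.7]
gripper_width: 0.318
gripper_force: 12.0
```

Request:
jog_arm([
  [[0,0,0],[0,0,0],0.2],
  [[0,0,0],[0,0,0],0.2],
  [[0,0,2],[0,0,0],0.2],
  [[0,0,6],[0,0,0],0.2],
  [[0,0,15],[0,0,0],0.2],
  [[0,0,30],[0,0,0],0.2],
  [[0,0,55],[0,0,0],0.2],
  [[0,0,80],[0,0,0],0.2],
  [[0,0,100],[0,0,0],0.2],
  [[0,0,108],[0,0,0],0.2],
], force=20)

```text
time: 52.4
ee_pos: [0.3915, -0.3019, 0.1313]
orientation: [1.651, 2.67, 0.002]
force: [-1.1, 0.1, -1.1]
gripper_width: 0.318
gripper_force: 20.0
```

Request:
jog_arm([
  [[15,25,0],[0,0,4],0.2],
  [[38,70,0],[0,0,10],0.2],
  [[62,120,0],[0,0,16],0.2],
  [[86,170,0],[0,0,22],0.2],
  [[110,220,0],[0,0,28],0.2],
  [[134,270,0],[0,0,34],0.2],
  [[158,320,0],[0,0,40],0.2],
  [[182,370,0],[0,0,45],0.2],
  [[205,420,0],[0,0,48.15],0.2],
  [[226,465,0],[0,0,48.15],0.2],
])

```text
time: 53.65
ee_pos: [0.6173, 0.1655, 0.1294]
orientation: [-0.416, -3.113, 0.0]
force: [0.1, 0.1, -0.7]
gripper_width: 0.32
gripper_force: 20.0
```

Request:
jog_arm([
  [[18,38,0],[0,0,0],0.2],
  [[27,59,0],[0,0,0],0.2],
  [[29.5,65.5,-5],[0,0,0],0.2],
  [[29.5,65.5,-20],[0,0,0],0.2],
  [[29.5,65.5,-40],[0,0,0],0.2],
  [[29.5,65.5,-60],[0,0,0],0.2],
  [[29.5,65.5,-75],[0,0,0],0.2],
  [[29.5,65.5,-82],[0,0,0],0.2],
  [[29.5,65.5,-82],[0,0,0],0.2],
  [[29.5,65.5,-82],[0,0,0],0.2],
])

```text
time: 54.9
ee_pos: [0.647, 0.229, 0.0484]
orientation: [0.418, 3.113, 0.001]
force: [0.6, 0.5, -0.9]
gripper_width: 0.317
gripper_force: 20.0
```

```bash
python3 - <<'E'
from h import *
for c in("scene","top"):
  s=snapshot(c); p=cloud(s,np.ones((420,560),bool))
  for d in masks_of(c,"heatsink")[:2]:
    q=cloud(s,d["mask"]); q=q[(q[:,2]>.03)&(q[:,2]<.068)]
    if len(q)>5: print(c,"mask",d["score"],d["at"],len(q),rect(q),np.percentile(q[:,2],[50,95]))
s=snapshot("scene"); cv2.imwrite("pics/s11.png",cv2.resize(s["image"][170:270,340:460,::-1],None,fx=5,fy=5,interpolation=cv2.INTER_CUBIC))
o=get_obs(); print(o["ee_pos"],o["orientation"],o["force"],o["gripper_width"],o["time"])
E
```

```text
scene mask 0.62 [401.2, 228.4] 381 [651.5088 223.7818  77.1755  34.9355 -12.7044] [0.0585 0.0672]
top mask 0.44 [186.3, 177.3] 59 [615.444  231.7019  21.3955  18.6677  70.7849] [0.057 0.067]
[0.6467 0.229  0.0481] [0.4183 3.1131 0.0008] [ 0.3688 -0.3065 -1.0778] 0.31402739171737004 55.15
```

Request:
jog_arm([
  [[0,0,-5],[0,0,0],0.2],
  [[0,0,-10],[0,0,0],0.2],
  [[0,0,-13],[0,0,0],0.2],
  [[0,0,-15],[0,0,0],0.2],
  [[0,0,-16],[0,0,0],0.2],
  [[0,0,-17],[0,0,0],0.2],
  [[0,0,-18],[0,0,0],0.2],
  [[0,0,-18],[0,0,0],0.2],
  [[0,0,-18],[0,0,0],0.2],
  [[0,0,-18],[0,0,0],0.2],
])

```text
time: 56.4
ee_pos: [0.6465, 0.2289, 0.0297]
orientation: [0.418, 3.114, 0.0]
force: [-0.5, -0.4, -1.2]
gripper_width: 0.315
gripper_force: 20.0
```

Request:
jog_arm([
  [[0,0,-0.3],[0,0,0],0.2],
  [[0,0,-0.6],[0,0,0],0.2],
  [[0,0,-0.9],[0,0,0],0.2],
  [[0,0,-0.9],[0,0,0],0.2],
  [[0,0,-0.9],[0,0,0],0.2],
  [[0,0,-0.9],[0,0,0],0.2],
  [[0,0,-0.9],[0,0,0],0.2],
  [[0,0,-0.9],[0,0,0],0.2],
  [[0,0,-0.9],[0,0,0],0.2],
  [[0,0,-0.9],[0,0,0],0.2],
])

```text
time: 57.65
ee_pos: [0.6465, 0.2289, 0.0289]
orientation: [0.418, 3.114, 0.0]
force: [-2.9, -1.3, 6.1]
gripper_width: 0.317
gripper_force: 20.0
```

Request:
jog_arm([
  [[0,0,0],[0,0,0],0.36],
  [[0,0,0],[0,0,0],0.36],
  [[0,0,3],[0,0,0],0.36],
  [[0,0,15],[0,0,0],0.4],
  [[0,0,45],[0,0,0],0.6],
  [[0,0,90],[0,0,0],0.8],
  [[0,0,130],[0,0,0],1],
  [[-40,20,150],[0,0,0],1],
  [[-90,40,160],[0,0,0],1],
  [[-140,60,160],[0,0,0],1],
])

```text
time: 58.9
ee_pos: [0.5057, 0.2895, 0.1905]
orientation: [0.419, 3.112, 0.003]
force: [0.2, 1.0, 0.2]
gripper_width: 0.965
gripper_force: 0.0
```

Request:
jog_arm([
  [[-40,30,0],[0,0,0],1],
  [[-80,70,0],[0,0,0],1],
  [[-100,110,0],[0,0,0],1],
  [[-120,150,0],[0,0,0],1],
  [[-130,190,0],[0,0,0],1],
  [[-140,220,0],[0,0,0],1],
  [[-150,240,0],[0,0,0],1],
  [[-150,240,0],[0,0,0],1],
  [[-150,240,0],[0,0,0],1],
  [[-150,240,0],[0,0,0],1],
])

```text
time: 60.15
ee_pos: [0.3576, 0.5276, 0.1892]
orientation: [0.422, 3.113, 0.0]
force: [-0.6, -0.4, 0.3]
gripper_width: 1.002
gripper_force: 0.0
```

```bash
python3 - <<'E'
from h import *
T=dict(capacitor=(662,12,.062),choke=(525.5,-405,.045),transformer=(544.5,403.5,.049),heatsink=(646.5,229,.047),reel=(475,8,.048),relay=(656,-219,.035))
for c in("scene","top"):
  s=snapshot(c); p=cloud(s,np.ones((420,560),bool))
  for n,(x,y,h) in T.items():
    q=p[(np.hypot(p[:,0]-x/1e3,p[:,1]-y/1e3)<.055)&(p[:,2]>h*.6)&(p[:,2]<.09)]
    if len(q)>5: print(c,n,len(q),rect(q),"z95",np.percentile(q[:,2],95))
  if c=="scene": cv2.imwrite("pics/fin.png",cv2.resize(s["image"][120:340,70:480,::-1],(800,429)))
print(get_obs()["time"],get_obs()["ee_pos"])
E
```

```text
scene capacitor 254 [665.1712  12.1199  34.8149  34.0282  63.8659] z95 0.061276946081041894
scene choke 461 [ 528.2515 -402.2      51.5553   50.6171  -58.3034] z95 0.04564053633491207
scene transformer 251 [547.2886 403.6055  48.8625  37.3404  22.0032] z95 0.05105269985712266
scene heatsink 466 [649.5901 228.0198  83.0978  31.2019 -15.0627] z95 0.048771246583675196
scene reel 449 [476.6956   7.7727  61.3302  57.9088 -24.6513] z95 0.05019726279947936
scene relay 575 [ 660.0276 -220.1726   58.2249   44.7791   -5.3   ] z95 0.036280489341898314
top capacitor 149 [659.304   11.4187  33.4222  33.0744  -0.8848] z95 0.06377448717270734
top choke 269 [ 520.7558 -402.6832   51.8782   50.0785   66.9176] z95 0.0481832090080983
top transformer 227 [542.3767 403.0328  51.147   37.2234  22.9614] z95 0.05267403977121392
top heatsink 333 [645.5337 227.4803  80.7964  30.6745 -15.2601] z95 0.05021515548734811
top reel 387 [474.1442   6.9412  57.5839  56.4872  -1.1004] z95 0.05280406202425589
top relay 338 [ 656.2538 -219.3884   56.9966   46.6355   -6.2091] z95 0.038738790466226684
60.25 [0.3571 0.5281 0.1891]
```

View pics/fin.png

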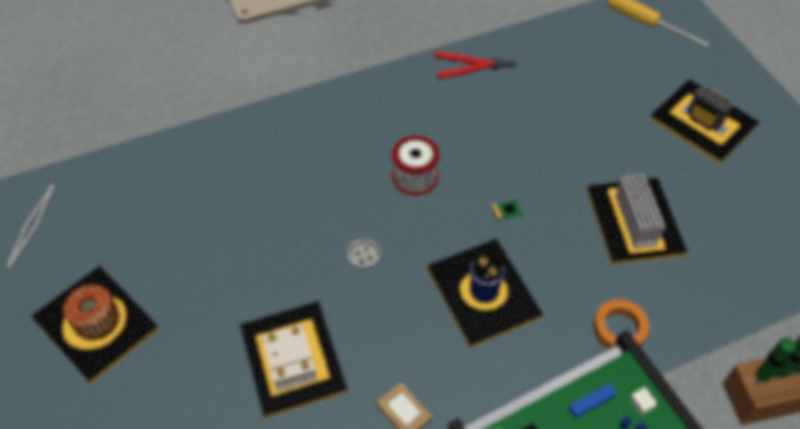

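All four parts stand in their matching cut-outs at the right heights: choke (90,310), capacitor (487,285), heat sink (640,210) and transformer (708,105). The relay and the reel haven't moved.

```bash
python3 -c "
from plant import *
print(hand_in())"
```

```text
the job is handed in; nothing more can be done
None
```

I placed the capacitor, choke, transformer and heat sink, in that order, upright and flat in their matching cut-outs, left the relay and reel alone, and handed the job in at about 60 s; the first choke and heat sink grasps slipped (the fingers passed through the coil and fins), so I re-gripped both by their bases.

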